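# Make up the two battery-terminal kits

### The arm

A 6-joint arm with a two-finger parallel gripper is mounted at the origin on the work surface. World frame = base frame: x ahead of the robot, y to its left, z up, the work surface at z = 0. Lengths are in m, angles in degrees, forces in N, time in s.
With the tool pointing down it reaches from about 0.275 to 1 m from the base axis. Payload 8.4 kg.
Tool frame: the origin (TCP) lies midway between the tips of the shut fingers; the grasp point (between the pads) lies 19 mm behind it; z points along the fingers, y is the line along which they close (so a half turn about z gives the same grasp; the last joint's range is limited). The gripper opens to 85 mm and grips with 20 to 120 N. Pads are 22 mm wide; open, the fingers measure 114 mm over their backs; the gripper's body (76 mm by 85 mm) begins 54 mm behind the grasp point. The pads swing forward as they close: fully open they stand 13 mm farther back than shut.
Start: joints at [-72.731, 20.225, 93.587, -0, 66.188, -0.138], TCP at [0.187, -0.596, 0.231] pointing down, gripper open.
Joint ranges: [-150.9, 150.9], [-52.94, 120.26], [3.33, 152.33], [-74.26, 254.26], [0, 154.13], [-172.89, 172.89]. Speed limits (degrees/s): [127.2, 127.2, 159.86, 180, 180, 180].

### API

Orientations are given as a 3x3 rotation matrix whose columns are the frame's x, y, z axes.
In Python, from station import telemetry, eyes, ticket gives the robot as it stands.
- The arm moves only by the tool play_rows, never from a script. Its argument "moves" is a list that holds one entry, the list of rows, each a list of 7 numbers: the opening, from 0 (shut) to 1 (fully open), then the shift along the tool's x, y, z as a fraction of full scale, then the turn, a rotation vector about the tool's x, y, z as a fraction of full scale. A call has 1 to 12 rows; each row shifts and turns the commanded pose from where the row before left it, along the tool's axes as they then stand; what a row does not reach is not made up. Full scale, the value 1, is 50 mm for a shift and 0.15 rad for a turn. A row lasts 1/8 s, in which the tool goes at most 62.5 mm and 10.7 degrees, less where a joint would pass 70% of its speed; a pose out of reach is approached as far as the arm can. A call with a number of a shift or a turn outside -1 to 1 is refused whole. A call with a gripper value outside its range is refused whole. The fingers move at their own pace and stop on an object; "force" is the grip in N (left out, the last holds). Time passes only in rows, so rows that do not move let the fingers close. It gives the time, the measured TCP pose, the force, the opening and the grip force at its end, in the units of the state.
- telemetry.get_obs(): the state, without advancing time (a new reading comes with each control period).
- eyes.snapshot(name): name is "side" or "top" or "wrist"; returns a dict with "img" (480x640x3 uint8, red, green, blue), "fx", "fy", "cx", "cy" (pixels), "dist" ([k1, k2, p1, p2, k3] as OpenCV has them; the pictures are not rectified), "origin" and "attitude" of the camera in the world. Camera axes: x right, y down, z forward; pixel columns grow to the right and rows downward; lengths in m; the calibration is good to about 2 mm. A picture is of the moment at which its call begins. There is no depth.
- ticket.finish_job(): hands the job in; it is judged then, once.
The state is a dict: "time_s": time; "joints": joint angles; "qvel": joint speeds; "joint_efforts": joint torques, N m; "position": TCP position; "tcp_rot": TCP orientation; "ft_force": force on the tool from outside, world axes, zero at the start; "wrist_torque": the same for the moment, N m; "finger_gap": opening from 0.0 (shut) to 1.0 (fully open); "gripper_force": force on a finger pad.
Only numpy, scipy, OpenCV 4.12 (cv2) and the standard library are available. Lean on these libraries where they do the work, as an engineer would, in place of code of your own. Each camera call takes 0.05 s, during which the arm holds its last target. There are 200 camera calls.

### The job

Make up the two terminal kits for the battery packs from the stock on the mat: the foam insert with two pockets gets the large fuse and the contactor, the insert with three pockets gets the shunt, the terminal post and the pillar insulator. Put each part the right way up, flat on the floor of the pocket cut to its shape, setting it down rather than dropping it. Leave the small fuse where it lies.

Things in the scene. Friction and masses are not known exactly. Their poses are not given: they have to be found in the camera images.
- fuse_large: The larger of two square-bodied fuses, lying down: cream ceramic body 34 mm wide (y) and 34 high with steel end plates (together 54 mm long in x), and at each end a flat metal tab 20 mm wide, 4 thick, 15 long at mid height; 84 mm overall along x. 0.18 kg. Origin: centre of the underside, z up.
- fuse_small: The smaller fuse of the same pattern, not wanted: body 22 mm wide (y) and 22 mm high, 34 mm long with its end plates, tabs 13 mm wide, 58 mm long overall along its x. Origin: centre of the underside, z up.
- contactor: Sealed contactor: upright black drum, 50 mm diameter, grey band, on a foot flange 56 mm in diameter and 5 mm high; drum top 45 mm up. On top two copper terminals with studs (12.5 mm either side of the centre along x, tops 59 mm up) and a thin black barrier, 54 mm high, between them. 0.3 kg. Origin: centre of the underside, z up.
- shunt: Current shunt: black base 100 mm long (x), 30 wide (y), 10 high, with two brass blocks (30 x 26 mm, 10 to 30 mm up, 32 mm either side of the middle) joined by four upright metal strips (13 to 29 mm up, 26 mm over the outer ones); a bolt head on each block, top 37 mm up. Can be gripped across y at the middle. 0.25 kg. Origin: centre of the underside, z up.
- terminal_post: Terminal post: square black block 46 x 46 mm, 28 mm high, with one upright steel stud and nut in the middle of its top; stud top 51 mm up. About 0.15 kg. Origin: centre of the underside, z up.
- insulator: Pillar insulator: upright reddish-brown ribbed cylinder 36 mm in diameter, 40 mm high, with a flush brass threaded insert in the middle of its top. About 0.09 kg. Origin: centre of the underside, z up.
- tray_two: Kit insert with TWO pockets, fixed to the mat: dark foam, 136 x 174 mm (x, y), top 18 mm above its origin. Pockets 10 mm deep, light grey floors 8 mm above the origin: a rectangle 106 (x) by 56 mm (y) centred at x 0, y +46 mm (large fuse); a round one, 76 mm diameter, at x 0, y -36 mm (contactor). Origin: centre of the underside, on the mat, z up.
- tray_three: Kit insert with THREE pockets, fixed: dark foam, 166 x 158 mm (x, y), top 18 mm above its origin. Pockets 10 mm deep, light grey floors 8 mm above the origin: rectangle 122 (x) by 52 mm (y) at x 0, y +41 mm (shunt); round, 58 mm diameter, at x -39, y -31 mm (insulator); square, 68 mm, at x +36, y -31 mm (terminal post). Origin: centre of the underside, on the mat, z up.
There are look-alikes about, which are no part of the job. What is shaped like the contactor but white is not meant.

How it is judged (in metres and radians):
At the end, for the whole second after the job is handed in: All five parts rest in their own pockets of the right insert: on the pocket floor within 4 mm, within 14 to 16 mm of its centre along each insert axis, upright within 7 degrees, released and still; the small fuse is within 30 mm of where it began (x of fuse_large in the frame of tray_two between -0.016 and 0.016 m and y of fuse_large in the frame of tray_two between 0.03 and 0.062 m and z of fuse_large in the frame of tray_two between 0.004 and 0.0115 m and angle between each of fuse_large, contactor, shunt, insulator, terminal_post's own z axis and vertical below 0.12 rad and linear speed of each of fuse_large, contactor, shunt, insulator, terminal_post below 0.02 m/s and angular speed of each of fuse_large, contactor, shunt, insulator, terminal_post below 0.2 rad/s and x of contactor in the frame of tray_two between -0.014 and 0.014 m and y of contactor in the frame of tray_two between -0.05 and -0.022 m and z of contactor in the frame of tray_two between 0.004 and 0.0115 m and x of shunt in the frame of tray_three between -0.016 and 0.016 m and y of shunt in the frame of tray_three between 0.025 and 0.057 m and z of shunt in the frame of tray_three between 0.004 and 0.0115 m and x of insulator in the frame of tray_three between -0.053 and -0.025 m and y of insulator in the frame of tray_three between -0.045 and -0.017 m and z of insulator in the frame of tray_three between 0.004 and 0.0115 m and x of terminal_post in the frame of tray_three between 0.021 and 0.051 m and y of terminal_post in the frame of tray_three between -0.046 and -0.016 m and z of terminal_post in the frame of tray_three between 0.004 and 0.0115 m and distance of fuse_small from where it was at the start of the episode below 0.03 m); the robot touches nothing.
It fails at once if the small fuse is disturbed (shifted more than 30 mm) (distance of fuse_small from where it was at the start of the episode above 0.03 m).
It fails at once if a part is dropped (a free fall of more than about 30 mm) ((linear speed of fuse_large above 0.77 m/s and contact force between fuse_large and the fingers below 0.05 N) or (linear speed of contactor above 0.77 m/s and contact force between contactor and the fingers below 0.05 N) or (linear speed of shunt above 0.77 m/s and contact force between shunt and the fingers below 0.05 N) or (linear speed of insulator above 0.77 m/s and contact force between insulator and the fingers below 0.05 N) or (linear speed of terminal_post above 0.77 m/s and contact force between terminal_post and the fingers below 0.05 N)).
It also fails if it takes over 120 s, if anything falls off the work surface, if the arm or the gripper's body presses on something with over 40 N, if the wrist force passes 120 N, or if a joint passes its speed limit or range.

## Working session

There is one attempt and no reset: what is moved stays moved. The work goes in short steps, Python scripts to look and compute and a tool call to move; the robot and the scene stay as the last step left them, time stands still between calls to the robot, and variables do not carry over. Pictures are saved under pics/ and viewed, at most 14 in all, crops included, and the job is handed in when it is done.

Besides the shell and the picture viewer there is one more tool, called after "Call:" as name([rows], argument=value, ...), one row to a line, values as JSON. play_rows: Moves the arm, as the interface text tells. Shift numbers are shares of 50 mm and turn numbers shares of 0.15 rad, none past 1 either way. Its arguments: {"type":"object","properties":{"moves":{"type":"array"},"force":{"type":"number"}},"required":["moves"]}

```bash
mkdir -p pics; cat > h.py <<'E'
import numpy as np, cv2, pickle
from station import telemetry, eyes, ticket
def snap(n,f):
    s=eyes.snapshot(n); cv2.imwrite(f'pics/{f}.png',s['img'][:,:,::-1]); pickle.dump(s,open(f'pics/{f}.pkl','wb')); return s
def load(f): return pickle.load(open(f'pics/{f}.pkl','rb'))
def w(s,u,v,z):
    K=np.array([[s['fx'],0,s['cx']],[0,s['fy'],s['cy']],[0,0,1.]])
    p=cv2.undistortPoints(np.array([[[u,v]]],float),K,np.array(s['dist'],float))[0,0]
    d=np.array(s['attitude'])@[p[0],p[1],1]; o=np.array(s['origin']); return o+d*(z-o[2])/d[2]
def crop(f,x0,y0,x1,y1,k,o):
    i=cv2.imread(f'pics/{f}.png')[y0:y1,x0:x1]; cv2.imwrite(f'pics/{o}.png',cv2.resize(i,None,fx=k,fy=k,interpolation=cv2.INTER_CUBIC))
E
python3 - <<'E'
from h import *
for n in('top','side','wrist'):
    s=snap(n,n+'0'); print(n,s['origin'],np.round(s['attitude'],3).tolist(),s['fx'])
o=telemetry.get_obs();print({k:np.round(v,3).tolist() for k,v in o.items()})
E
```

```text
top [0.50573066 0.00356504 0.84401537] [[0.025, -0.997, 0.076], [-1.0, -0.024, 0.018], [-0.016, -0.076, -0.997]] 473.2082800702507
side [0.50552681 0.77278529 0.65058495] [[-0.997, -0.035, 0.074], [-0.08, 0.604, -0.793], [-0.017, -0.796, -0.605]] 469.4775792408308
wrist [ 0.26208267 -0.57242706  0.3727749 ] [[0.299, -0.908, -0.294], [-0.954, -0.285, -0.091], [-0.002, 0.308, -0.951]] 330.73843160259105
{'time_s': 0.15, 'joints': [-72.732, 20.252, 93.619, -0.0, 66.189, -0.14], 'qvel': [0.026, -0.088, -0.206, -0.042, 0.095, -0.044], 'joint_efforts': [0.001, -60.564, -34.234, 0.0, 0.006, -0.0], 'position': [0.187, -0.596, 0.231], 'tcp_rot': [[0.954, 0.299, -0.0], [0.299, -0.954, 0.001], [-0.0, -0.001, -1.0]], 'ft_force': [0.022, 0.014, -0.679], 'wrist_torque': [-0.06, 0.057, 0.046], 'gripper_force': 0.0, 'finger_gap': 0.998}
```

View pics/top0.png

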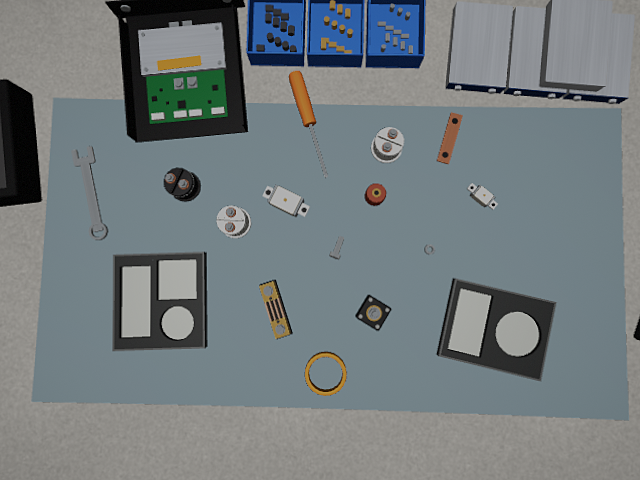

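View pics/side0.png

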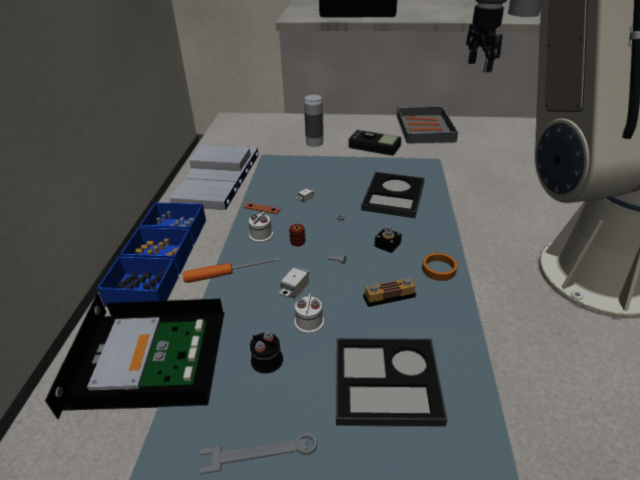

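The top view shows these candidates:
- **Contactor:** black drum at (181,184). The white look-alikes at (233,221) and (388,144) are not wanted.
- **Large fuse:** (286,200). The small fuse at (482,195) stays where it is.
- **Insulator:** (375,194).
- **Shunt:** (275,309). The copper bar at (450,138) is not it.
- **Terminal post:** (373,312).
- **Trays:** tray_three at (160,301), tray_two at (496,328).

I'll check these in enlarged crops.

```bash
python3 - <<'E'
from h import *
crop('top0',105,155,315,355,3,'ca'); crop('top0',300,175,560,380,2.9,'cb')
E
```

```text
(no output)
```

View pics/ca.png

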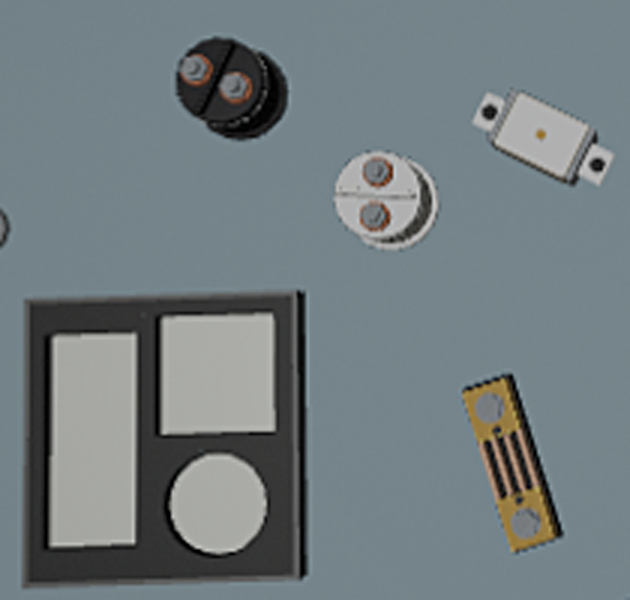

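View pics/cb.png

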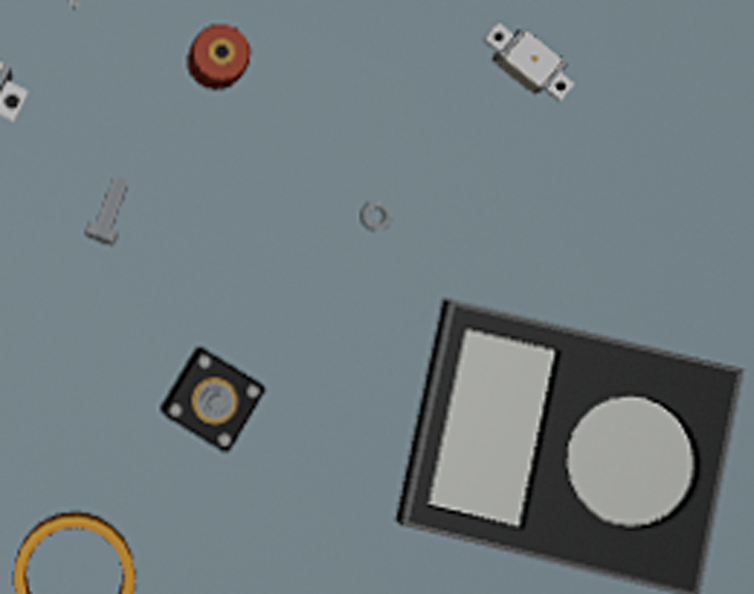

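The crops show the black contactor's terminals at ca(194,68) and (236,86), the fuse tab holes, and the shunt bolts. They also show the post corners, the insulator's insert at cb(222,51), and the pockets. I'll convert these to world positions.

```bash
python3 - <<'E'
from h import *
s=load('top0')
A=lambda x,y,z:w(s,105+x/3,155+y/3,z)[:2]*1000
B=lambda x,y,z:w(s,300+x/2.9,175+y/2.9,z)[:2]*1000
def pr(n,ps,pairs=()):
    ps=np.array(ps);print(n,np.round(ps.mean(0),1),[ (round(float(np.linalg.norm(ps[b]-ps[a])),1),round(float(np.degrees(np.arctan2(*(ps[b]-ps[a])[::-1]))),1)) for a,b in pairs])
pr('cont',[A(194,68,.057),A(236,86,.057)],[(0,1)])
pr('fuse',[A(489,112,.021),A(598,165,.021)],[(0,1)]);pr('fusec',[A(541,134,.034)])
pr('shunt',[A(489,405,.037),A(526,522,.037)],[(0,1)])
pr('ins',[B(222,51,.04)])
e=[(0,1),(1,2),(2,3),(3,0)]
pr('post',[B(*p,.028) for p in((201,348),(265,390),(226,450),(162,408))],e)
pr('t3rect',[A(*p,.008) for p in((51,335),(137,332),(136,545),(50,548))],e)
pr('t3sq',[A(*p,.008) for p in((161,316),(274,313),(275,433),(162,435))],e)
pr('t3c',[A(218,503,.008)])
pr('t3out',[A(*p,.018) for p in((24,300),(297,292),(300,575),(24,585))],e)
pr('t2rect',[B(*p,.008) for p in((465,329),(556,350),(521,526),(430,503))],e)
pr('t2c',[B(630,460,.008)])
pr('small',[B(498,36,.012),B(561,86,.012)],[(0,1)])
E
```

```text
cont [658.1 263. ] [(25.9, -111.8)]
fuse [633.3  80.8] [(71.3, -114.7)]
fusec [633.8  81. ] []
shunt [445.5  93.8] [(68.8, -160.4)]
ins [648.7 -75.6] []
post [444.1 -75.1] [(44.6, -121.8), (41.9, 147.8), (44.4, 58.4), (42.0, -32.0)]
t3rect [451.4 339.5] [(50.4, -86.6), (123.6, -177.0), (49.7, 93.2), (123.5, 3.3)]
t3sq [491.1 268.8] [(66.5, -87.1), (70.3, -176.8), (66.0, 92.4), (69.6, 3.6)]
t3c [416.3 265. ] []
t3out [454.5 296.3] [(158.6, -86.9), (162.5, -176.7), (157.6, 93.3), (163.2, 3.6)]
t2rect [ 431.1 -243.6] [(55.0, -101.5), (106.3, 168.5), (54.7, 77.7), (105.6, -11.3)]
t2c [ 414.  -323.8] []
small [ 651.5 -264.1] [(48.1, -128.3)]
```

Sizes agree with the description: terminals 25.9 mm apart, pocket spacing 75 and 82 mm. That gives tray_three yaw ≈ 3°, tray_two yaw ≈ -12°. I'll take the shunt first, as its yaw is close to the tool's.

Call:
play_rows([
  [[1,0.6,-0.77,0,0,0,0],[1,0.6,-0.77,0,0,0,0],[1,0.6,-0.77,0,0,0,0],[1,0.6,-0.77,0,0,0,0],[1,0.6,-0.77,0,0,0,0],[1,0.6,-0.77,0,0,0,0],[1,0.6,-0.77,0.2,0,0,0],[1,0.6,-0.77,0.2,0,0,0],[1,0.6,-0.77,0.2,0,0,0],[1,0.6,-0.77,0.2,0,0,0],[1,0.6,-0.77,0.2,0,0,0],[1,0.6,-0.77,0.2,0,0,-0.25]],
], force=40)

```text
time_s: 1.65
position: [0.3927, -0.0463, 0.1711]
tcp_rot: [[0.942, 0.335, 0.001], [0.335, -0.942, -0.0], [0.001, 0.0, -1.0]]
ft_force: [0.5, -0.8, 0.6]
finger_gap: 1.001
gripper_force: 0.0
```

```bash
cat >> h.py <<'E'
def go(x,y,z,psi):
    o=telemetry.get_obs();R=np.array(o['tcp_rot']);p=np.array(o['position'])
    c=np.degrees(np.arctan2(R[1,0],R[0,0]));t=(psi-c+180)%360-180
    print('t',round(o['time_s'],2),'p',np.round(p*1000,1),'psi',round(c,2),'tilt',np.round(R[:2,2],4),'gap',round(o['finger_gap'],3),'gf',round(o['gripper_force'],1),'ft',np.round(o['ft_force'],1),'q',np.round(o['joints'],0))
    print('shift units',np.round(R.T@(np.array([x,y,z])/1000-p)/.05,2),'turn',np.round(-np.radians(t)/.15,2))
E
python3 -c "
from h import *
go(445.5,93.8,60,19.6)"
```

```text
t 1.65 p [392.7 -46.3 171.1] psi 19.6 tilt [ 0.0006 -0.0001] gap 1.001 gf 0.0 ft [ 0.5 -0.8  0.6] q [ -7.   4. 124.  -0.  53.  63.]
shift units [ 1.93 -2.29  2.22] turn -0.0
```

Call:
play_rows([
  [[1,0.65,-0.77,0.4,0,0,0],[1,0.65,-0.77,0.4,0,0,0],[1,0.6,-0.77,0.4,0,0,0],[1,0,0,0,0,0,0]],
])

```text
time_s: 2.15
position: [0.4432, 0.0952, 0.11]
tcp_rot: [[0.941, 0.338, -0.002], [0.338, -0.941, -0.0], [-0.002, -0.001, -1.0]]
ft_force: [-0.9, -0.0, -0.2]
finger_gap: 0.999
gripper_force: 0.0
```

```bash
python3 -c "
from h import *
go(445.5,93.8,13,19.6)
snap('wrist','w1')"
```

```text
t 2.15 p [443.2  95.2 110. ] psi 19.77 tilt [-0.0017 -0.0001] gap 0.999 gf 0.0 ft [-0.9 -0.  -0.2] q [ 12.  15. 120.   0.  45.  82.]
shift units [0.04 0.04 1.94] turn 0.02
```

View pics/w1.png

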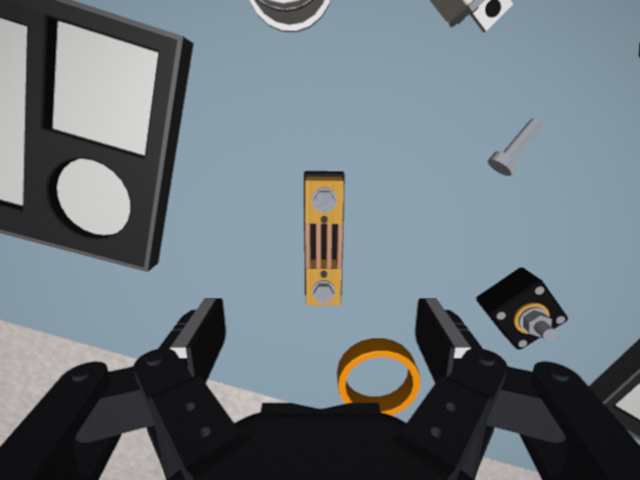

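The wrist view shows the shunt aligned with the jaws, with its bolts at (324,199) and (323,291). I'll check its position from here.

```bash
python3 -c "
from h import *
s=load('w1')
a=w(s,324,199,.037);b=w(s,323,291,.037);print(a,b,(a+b)/2)"
```

```text
[0.47708538 0.10483875 0.037     ] [0.41350276 0.08251123 0.037     ] [0.44529407 0.09367499 0.037     ]
```

Call:
play_rows([
  [[1,0.04,0.02,0.4,0,0,0],[1,0,0,0.5,0,0,0],[1,0,0,0.4,0,0,0],[1,0,0,0,0,0,0]],
])

```text
time_s: 2.7
position: [0.4442, 0.0912, 0.0458]
tcp_rot: [[0.943, 0.334, -0.002], [0.334, -0.943, -0.001], [-0.003, -0.0, -1.0]]
ft_force: [0.7, 0.5, 0.2]
finger_gap: 0.998
gripper_force: 0.0
```

Call:
play_rows([
  [[1,0.04,-0.04,0.34,0,0,0],[1,0,0,0.3,0,0,0],[0.4,0,0,0,0,0,0],[0,0,0,0,0,0,0],[0,0,0,0,0,0,0],[0,0,0,0,0,0,0],[0,0,0,0,0,0,0],[0,0,0,0,0,0,0]],
])

```text
time_s: 3.7
position: [0.447, 0.0951, 0.0149]
tcp_rot: [[0.942, 0.335, 0.001], [0.335, -0.942, 0.0], [0.001, 0.0, -1.0]]
ft_force: [-1.2, 0.8, 6.8]
finger_gap: 0.29
gripper_force: 39.6
```

Call:
play_rows([
  [[0,0,0,-0.4,0,0,0],[0,0,0,-0.6,0,0,0],[0,0,0,-0.5,0,0,0],[0,0.26,-0.67,0,0,0,0],[0,0.3,-0.8,0,0,0,0],[0,0.3,-0.8,0,0,0,0],[0,0.3,-0.8,0,0,0,0],[0,0.3,-0.8,0,0,0,0],[0,0.26,-0.7,0,0,0,0],[0,0,0,0,0,0,0.96],[0,0,0,0,0,0,0.96],[0,0,0,0,0,0,0]],
])

```text
time_s: 5.2
position: [0.4507, 0.339, 0.0891]
tcp_rot: [[0.999, 0.055, -0.001], [0.055, -0.999, -0.0], [-0.001, 0.0, -1.0]]
ft_force: [0.3, -0.2, -2.8]
finger_gap: 0.295
gripper_force: 40.8
```

```bash
python3 -c "
from h import *
go(451.3,339.2,22,3.1)
snap('wrist','w2')"
```

```text
t 5.2 p [450.7 339.   89.1] psi 3.13 tilt [-0.0006 -0.0004] gap 0.295 gf 40.8 ft [ 0.3 -0.2 -2.8] q [ 37.  25. 108.  -0.  48. 124.]
shift units [ 0.01 -0.    1.34] turn 0.0
```

View pics/w2.png

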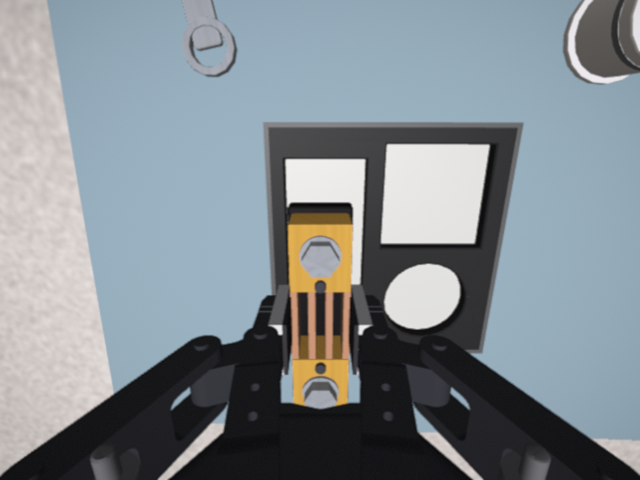

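The shunt is held straight over its pocket. I'll lower it.

Call:
play_rows([
  [[0,0,0,0.5,0,0,0],[0,0,0,0.5,0,0,0],[0,0,0,0.26,0,0,0],[0,0,0,0.04,0,0,0],[0,0,0,0.02,0,0,0],[0,0,0,0,0,0,0]],
])

```text
time_s: 6.0
position: [0.4516, 0.3395, 0.024]
tcp_rot: [[0.999, 0.054, 0.001], [0.054, -0.999, 0.001], [0.001, -0.001, -1.0]]
ft_force: [-0.4, 0.4, -3.4]
finger_gap: 0.293
gripper_force: 40.7
```

Call:
play_rows([
  [[0,0,0,0.02,0,0,0],[0,0,0,0.01,0,0,0],[0.4,0,0,0,0,0,0],[0.6,0,0,0,0,0,0],[0.6,0,0,0,0,0,0],[0.6,0,0,-0.3,0,0,0],[0.6,0,0,-0.6,0,0,0],[0.8,0,0,-0.7,0,0,0],[1,0,0,0,0,0,0]],
])

```text
time_s: 7.12
position: [0.4529, 0.3405, 0.1053]
tcp_rot: [[0.999, 0.053, 0.005], [0.053, -0.999, 0.003], [0.005, -0.003, -1.0]]
ft_force: [0.5, -1.1, 0.7]
finger_gap: 0.982
gripper_force: 0.0
```

```bash
python3 -c "
from h import *
go(444.1,-75.1,102,-31.9)"
```

```text
t 7.12 p [452.9 340.5 105.3] psi 3.05 tilt [0.0046 0.0035] gap 0.982 gf 0.0 ft [ 0.5 -1.1  0.7] q [ 37.  24. 107.   0.  49. 124.]
shift units [-0.62  8.29  0.04] turn 4.07
```

Call:
play_rows([
  [[1,-0.06,0.6,0,0,0,0],[1,-0.06,0.85,0,0,0,0],[1,-0.06,0.85,0,0,0,0],[1,-0.06,0.85,0,0,0,0],[1,-0.06,0.85,0,0,0,0],[1,-0.06,0.85,0,0,0,0],[1,-0.06,0.85,0,0,0,0],[1,-0.06,0.85,0,0,0,0],[1,-0.07,0.85,0,0,0,0],[1,-0.07,0.89,0,0,0,0]],
])

```text
time_s: 8.38
position: [0.4419, -0.0777, 0.1018]
tcp_rot: [[0.999, 0.053, -0.0], [0.053, -0.999, 0.0], [-0.0, -0.0, -1.0]]
ft_force: [-0.1, -1.2, -0.7]
finger_gap: 0.998
gripper_force: 0.0
```

Call:
play_rows([
  [[1,0,0,0,0,0,0.82],[1,0,0,0,0,0,0.82],[1,0,0,0,0,0,0.82],[1,0,0,0,0,0,0.82],[1,0,0,0,0,0,0.79],[1,0,0,0,0,0,0]],
])

```text
time_s: 9.12
position: [0.442, -0.0764, 0.1017]
tcp_rot: [[0.849, -0.528, -0.0], [-0.528, -0.849, 0.0], [-0.0, 0.0, -1.0]]
ft_force: [-0.4, -0.9, -0.6]
finger_gap: 1.001
gripper_force: 0.0
```

```bash
python3 -c "
from h import *
go(444.1,-75.1,13,-31.9)
snap('wrist','w3')
snap('top','top3')
a=cv2.imread('pics/w3.png');b=cv2.imread('pics/top3.png')[220:400,90:290]
a=cv2.resize(a,(400,300));b=cv2.resize(b,(400,360));c=np.zeros((360,800,3),np.uint8);c[:300,:400]=a;c[:,400:]=b;cv2.imwrite('pics/m3.png',c)"
```

```text
t 9.12 p [442.  -76.4 101.7] psi -31.88 tilt [-0.0004  0.0001] gap 1.001 gf 0.0 ft [-0.4 -0.9 -0.6] q [-10.  15. 121.   0.  44. 112.]
shift units [ 0.02 -0.04  1.77] turn 0.0
```

View pics/m3.png

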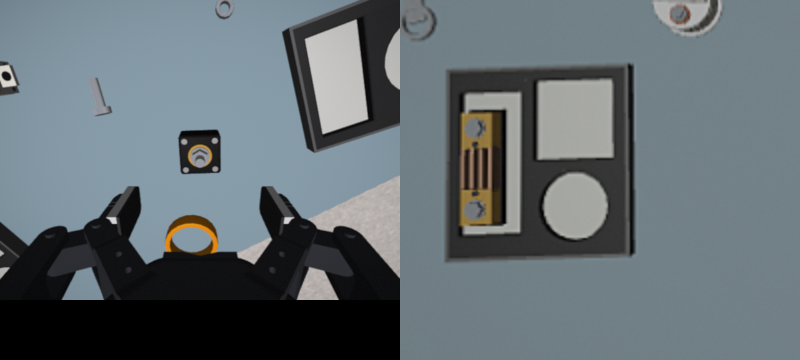

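The shunt is in its pocket, and the post sits square between the jaws at wrist (320,248). Grasping the post.

Call:
play_rows([
  [[1,0.02,-0.04,0.5,0,0,0],[1,0,0,0.6,0,0,0],[1,0,0,0.5,0,0,0],[1,0,0,0.15,0,0,0],[0.5,0,0,0,0,0,0],[0.2,0,0,0,0,0,0],[0.2,0,0,0,0,0,0],[0.2,0,0,0,0,0,0],[0.2,0,0,0,0,0,0]],
])

```text
time_s: 10.35
position: [0.4449, -0.0753, 0.0153]
tcp_rot: [[0.849, -0.529, 0.002], [-0.529, -0.849, -0.0], [0.002, -0.001, -1.0]]
ft_force: [-1.2, 0.7, 7.7]
finger_gap: 0.524
gripper_force: 41.3
```

```bash
python3 -c "
from h import *
s=load('top3');c=(w(s,128,283.5,.045)+w(s,128,324.5,.045))/2;print(c)
s=load('w3');print(w(s,320,250,.045))
go(491.1,268.8,103,3.1)"
```

```text
[0.44939996 0.33802958 0.045     ]
[ 0.4465506  -0.07907181  0.045     ]
t 10.35 p [444.9 -75.3  15.3] psi -31.91 tilt [ 0.0017 -0.0003] gap 0.524 gf 41.3 ft [-1.2  0.7  7.7] q [-10.  25. 123.   0.  32. 112.]
shift units [-2.85 -6.33 -1.75] turn -4.07
```

Call:
play_rows([
  [[0.2,0,0,-0.4,0,0,0],[0.2,0,0,-0.6,0,0,0],[0.2,0,0,-0.5,0,0,0],[0.2,-0.25,-0.53,0,0,0,0],[0.2,-0.35,-0.8,0,0,0,0],[0.2,-0.35,-0.8,0,0,0,0],[0.2,-0.4,-0.9,0,0,0,0],[0.2,-0.4,-0.9,0,0,0,0],[0.2,-0.4,-0.9,0,0,0,0],[0.2,-0.4,-0.8,0,0,0,0],[0.2,-0.3,-0.7,0,0,0,0]],
])

```text
time_s: 11.72
position: [0.4905, 0.2706, 0.0898]
tcp_rot: [[0.849, -0.528, 0.001], [-0.528, -0.849, 0.0], [0.0, -0.001, -1.0]]
ft_force: [-0.4, -0.7, -1.4]
finger_gap: 0.521
gripper_force: 41.8
```

Call:
play_rows([
  [[0.2,0,0,0,0,0,-0.7],[0.2,0,0,0,0,0,-0.82],[0.2,0,0,0,0,0,-0.82],[0.2,0,0,0,0,0,-0.82],[0.2,0,0,0,0,0,-0.9],[0.2,0,0,0,0,0,0]],
])

```text
time_s: 12.48
position: [0.4906, 0.2688, 0.0897]
tcp_rot: [[0.999, 0.051, 0.0], [0.051, -0.999, 0.0], [0.0, -0.0, -1.0]]
ft_force: [-0.1, -0.4, -0.7]
finger_gap: 0.523
gripper_force: 41.8
```

```bash
python3 -c "
from h import *
go(491.1,268.8,23.5,3.1)"
```

```text
t 12.47 p [490.6 268.8  89.7] psi 2.93 tilt [0.0004 0.0002] gap 0.523 gf 41.8 ft [-0.1 -0.4 -0.7] q [ 29.  25. 108.  -0.  47. 116.]
shift units [0.01 0.   1.32] turn -0.02
```

Call:
play_rows([
  [[0.2,0.01,0,0.4,0,0,0],[0.2,0,0,0.5,0,0,0],[0.2,0,0,0.36,0,0,0],[0.2,0,0,0.05,0,0,0],[0.2,0,0,0,0,0,0],[0.58,0,0,0.01,0,0,0],[0.7,0,0,0,0,0,0],[0.7,0,0,0,0,0,0],[0.7,0,0,-0.3,0,0,0],[0.7,0,0,-0.6,0,0,0],[1,0,0,-0.6,0,0,0],[1,0,0,0,0,0,0]],
])

```text
time_s: 13.98
position: [0.4928, 0.2697, 0.1014]
tcp_rot: [[0.999, 0.052, 0.005], [0.052, -0.999, 0.003], [0.005, -0.002, -1.0]]
ft_force: [-0.1, 0.2, -0.7]
finger_gap: 1.001
gripper_force: 0.0
```

```bash
python3 -c "
from h import *
go(648.7,-75.6,100,3.1)"
```

```text
t 13.97 p [492.8 269.7 101.4] psi 2.97 tilt [0.0047 0.0025] gap 1.001 gf 0.0 ft [-0.1  0.2 -0.7] q [ 29.  24. 108.  -0.  48. 116.]
shift units [2.76 7.06 0.03] turn -0.02
```

Call:
play_rows([
  [[1,0.2,0.5,0,0,0,0],[1,0.32,0.82,0,0,0,0],[1,0.32,0.82,0,0,0,0],[1,0.32,0.82,0,0,0,0],[1,0.32,0.82,0,0,0,0],[1,0.32,0.82,0,0,0,0],[1,0.32,0.82,0,0,0,0],[1,0.32,0.82,0,0,0,0],[1,0.31,0.82,0,0,0,0],[1,0,0,0,0,0,0],[1,0,0,0,0,0,0]],
])

```text
time_s: 15.35
position: [0.6458, -0.0763, 0.0977]
tcp_rot: [[0.999, 0.051, -0.001], [0.051, -0.999, 0.0], [-0.001, -0.001, -1.0]]
ft_force: [-1.0, -0.2, -0.4]
finger_gap: 1.001
gripper_force: 0.0
```

```bash
python3 -c "
from h import *
go(648.7,-75.6,15,3.1)
snap('wrist','w4')
snap('top','top4')
a=cv2.imread('pics/w4.png');b=cv2.imread('pics/top4.png')[220:400,90:290]
a=cv2.resize(a,(400,300));b=cv2.resize(b,(400,360));c=np.zeros((360,800,3),np.uint8);c[:300,:400]=a;c[:,400:]=b;cv2.imwrite('pics/m4.png',c)"
```

```text
t 15.35 p [645.8 -76.3  97.7] psi 2.93 tilt [-0.0015  0.0005] gap 1.001 gf 0.0 ft [-1.  -0.2 -0.4] q [-7. 31. 96.  0. 53. 80.]
shift units [ 0.06 -0.01  1.65] turn -0.02
```

View pics/m4.png

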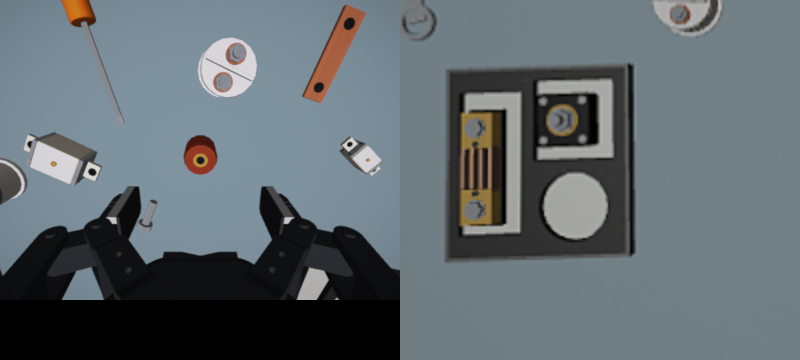

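The post is seated, and the insulator is centred between the jaws at wrist (320,255). Grasping the insulator.

Call:
play_rows([
  [[1,0.05,-0.01,0.5,0,0,0],[1,0,0,0.6,0,0,0],[1,0,0,0.4,0,0,0],[1,0,0,0.15,0,0,0],[0.5,0,0,0,0,0,0],[0.1,0,0,0,0,0,0],[0.1,0,0,0,0,0,0],[0.1,0,0,0,0,0,0],[0.1,0,0,0,0,0,0],[0.1,0,0,0,0,0,0]],
])

```text
time_s: 16.7
position: [0.6499, -0.0761, 0.017]
tcp_rot: [[0.999, 0.052, 0.002], [0.052, -0.999, -0.0], [0.002, 0.0, -1.0]]
ft_force: [-1.5, 0.5, 6.1]
finger_gap: 0.406
gripper_force: 39.8
```

```bash
python3 -c "
from h import *
s=load('top4');print(w(s,90+162/2,220+119/2,.059))
s=load('w4');print(w(s,200.5*1.6,159.5*1.6,.04))
go(415.8,265.2,107,3.1)"
```

```text
[0.4920358 0.2636977 0.059    ]
[ 0.64724595 -0.07648743  0.04      ]
t 16.7 p [649.9 -76.1  17. ] psi 2.96 tilt [ 0.0017 -0.0002] gap 0.406 gf 39.8 ft [-1.5  0.5  6.1] q [-7. 37. 97.  0. 45. 80.]
shift units [-4.32 -7.06 -1.81] turn -0.02
```

Call:
play_rows([
  [[0.1,0,0,-0.5,0,0,0],[0.1,0,0,-0.7,0,0,0],[0.1,0,0,-0.6,0,0,0],[0.1,-0.3,-0.45,0,0,0,0],[0.1,-0.5,-0.8,0,0,0,0],[0.1,-0.5,-0.83,0,0,0,0],[0.1,-0.5,-0.83,0,0,0,0],[0.1,-0.5,-0.83,0,0,0,0],[0.1,-0.5,-0.83,0,0,0,0],[0.1,-0.5,-0.83,0,0,0,0],[0.1,-0.5,-0.83,0,0,0,0],[0.1,-0.5,-0.83,0,0,0,0]],
])

```text
time_s: 18.2
position: [0.4153, 0.2666, 0.1062]
tcp_rot: [[0.999, 0.052, 0.001], [0.052, -0.999, 0.001], [0.001, -0.0, -1.0]]
ft_force: [0.2, 0.7, -0.9]
finger_gap: 0.406
gripper_force: 40.0
```

Call:
play_rows([
  [[0.1,0,0,0,0,0,0],[0.1,0,0,0,0,0,0]],
])

```text
time_s: 18.45
position: [0.4163, 0.2653, 0.106]
tcp_rot: [[0.999, 0.053, 0.001], [0.053, -0.999, 0.0], [0.001, 0.0, -1.0]]
ft_force: [0.8, -0.2, -0.8]
finger_gap: 0.409
gripper_force: 40.1
```

```bash
python3 -c "
from h import *
go(415.8,265.2,25.2,3.1)"
```

```text
t 18.45 p [416.3 265.3 106. ] psi 3.02 tilt [0.0005 0.    ] gap 0.409 gf 40.1 ft [ 0.8 -0.2 -0.8] q [ 32.  18. 116.  -0.  46. 119.]
shift units [-0.01  0.    1.62] turn -0.01
```

Call:
play_rows([
  [[0.1,0,0,0.5,0,0,0],[0.1,0,0,0.6,0,0,0],[0.1,0,0,0.45,0,0,0],[0.1,0,0,0.06,0,0,0],[0.1,0,0,0.01,0,0,0],[0.46,0,0,0,0,0,0],[0.65,0,0,0,0,0,0],[0.65,0,0,0,0,0,0],[0.65,0,0,-0.3,0,0,0],[0.65,0,0,-0.7,0,0,0],[1,0,0,-0.8,0,0,0],[1,0,0,0,0,0,0]],
])

```text
time_s: 19.95
position: [0.4181, 0.2667, 0.1185]
tcp_rot: [[0.999, 0.052, 0.005], [0.052, -0.999, 0.003], [0.006, -0.003, -1.0]]
ft_force: [0.8, 0.9, 0.2]
finger_gap: 0.996
gripper_force: 0.0
```

```bash
python3 -c "
from h import *
go(658.1,263,130,78)"
```

```text
t 19.95 p [418.1 266.7 118.5] psi 2.98 tilt [0.0055 0.0034] gap 0.996 gf 0.0 ft [0.8 0.9 0.2] q [ 32.  17. 115.  -0.  47. 119.]
shift units [ 4.79  0.32 -0.2 ] turn -8.73
```

Call:
play_rows([
  [[1,0.6,0.04,-0.2,0,0,0],[1,0.8,0.05,0,0,0,0],[1,0.85,0.06,0,0,0,0],[1,0.85,0.06,0,0,0,0],[1,0.85,0.06,0,0,0,0],[1,0.84,0.05,0,0,0,0]],
])

```text
time_s: 20.7
position: [0.657, 0.2616, 0.1242]
tcp_rot: [[0.999, 0.052, -0.001], [0.052, -0.999, -0.0], [-0.001, 0.0, -1.0]]
ft_force: [0.5, 0.1, 0.7]
finger_gap: 0.999
gripper_force: 0.0
```

Call:
play_rows([
  [[1,0,0,0,0,0,-0.97],[1,0,0,0,0,0,-0.97],[1,0,0,0,0,0,-0.97],[1,0,0,0,0,0,-0.97],[1,0,0,0,0,0,-0.97],[1,0,0,0,0,0,-0.97],[1,0,0,0,0,0,-0.97],[1,0,0,0,0,0,-0.97],[1,0,0,0,0,0,-0.97],[1,0,0,0,0,0,0],[1,0,0,0,0,0,0]],
])

```text
time_s: 22.08
position: [0.6559, 0.2618, 0.1244]
tcp_rot: [[0.211, 0.978, -0.001], [0.978, -0.211, -0.0], [-0.0, -0.001, -1.0]]
ft_force: [-0.3, 0.7, -0.1]
finger_gap: 1.001
gripper_force: 0.0
```

```bash
python3 -c "
from h import *
go(658.1,263,17,78)
snap('wrist','w5')
snap('top','top5')
a=cv2.imread('pics/w5.png');b=cv2.imread('pics/top5.png')[220:400,90:290]
a=cv2.resize(a,(400,300));b=cv2.resize(b,(400,360));c=np.zeros((360,800,3),np.uint8);c[:300,:400]=a;c[:,400:]=b;cv2.imwrite('pics/m5.png',c)"
```

```text
t 22.07 p [655.9 261.8 124.4] psi 77.82 tilt [-0.0006 -0.0002] gap 1.001 gf 0.0 ft [-0.3  0.7 -0.1] q [22. 33. 87.  0. 59. 34.]
shift units [0.03 0.04 2.15] turn -0.02
```

View pics/m5.png

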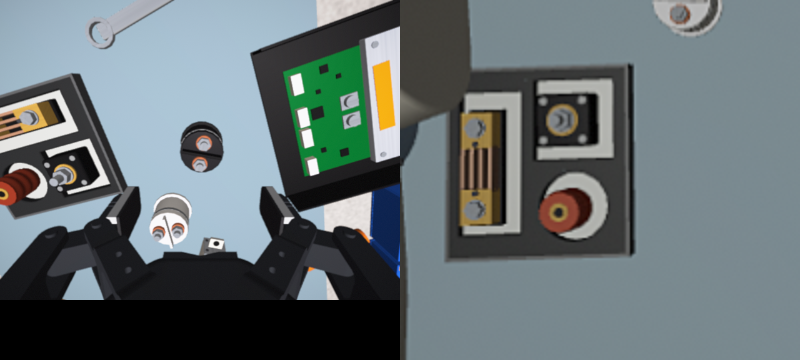

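tray_three looks complete. I'll check the insulator's offset, the contactor from the wrist terminals at (326,229) and (320,262), and the clearance to the box.

```bash
python3 -c "
from h import *
s=load('top5');print('ins',w(s,170,326,.048));
for z in(.0,.04):print('box',w(s,190,138,z))
s=load('w5');print((w(s,326,229,.057)+w(s,320,262,.057))/2)
crop('w5',240,170,420,300,4,'c5')"
```

```text
ins [0.4148328  0.26494811 0.048     ]
box [0.74812899 0.26109321 0.        ]
box [0.73664113 0.24888831 0.04      ]
[0.65867023 0.26599856 0.057     ]
```

View pics/c5.png

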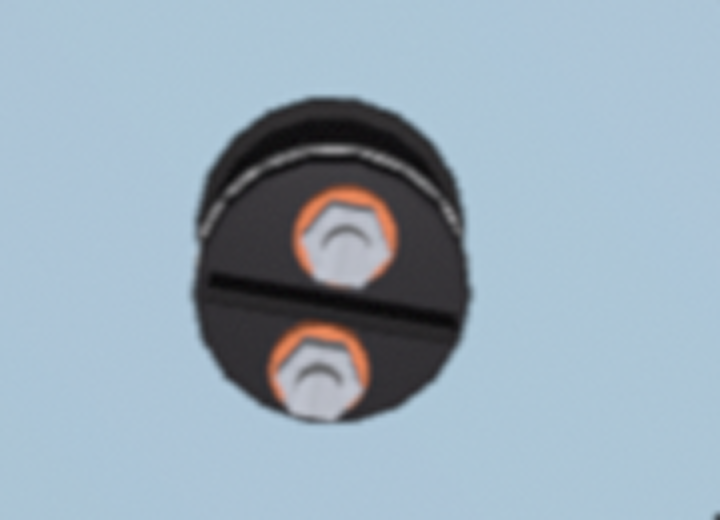

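The close crop confirms the black contactor. Grasping it.

Call:
play_rows([
  [[1,0.06,0.04,0.5,0,0,0],[1,0,0,0.7,0,0,0],[1,0,0,0.6,0,0,0],[1,0,0,0.35,0,0,0],[0.7,0,0,0,0,0,0],[0.2,0,0,0,0,0,0],[0.2,0,0,0,0,0,0],[0.2,0,0,0,0,0,0],[0.2,0,0,0,0,0,0],[0.2,0,0,0,0,0,0]],
], force=60)

```text
time_s: 23.42
position: [0.6599, 0.2648, 0.019]
tcp_rot: [[0.208, 0.978, 0.002], [0.978, -0.208, 0.001], [0.001, 0.002, -1.0]]
ft_force: [0.2, -0.8, 6.5]
finger_gap: 0.565
gripper_force: 63.0
```

```bash
python3 -c "
from h import *
go(414,-323.8,130,78)"
```

```text
t 23.43 p [659.9 264.8  19. ] psi 77.99 tilt [0.0024 0.001 ] gap 0.565 gf 63.0 ft [ 0.2 -0.8  6.5] q [22. 41. 90.  0. 50. 34.]
shift units [-12.53  -2.36  -2.24] turn -0.0
```

Call:
play_rows([
  [[0.2,0,0,-0.4,0,0,0],[0.2,0,0,-0.6,0,0,0],[0.2,0,0,-0.6,0,0,0],[0.2,0,0,-0.6,0,0,0],[0.2,-0.4,-0.08,0,0,0,0],[0.2,-0.7,-0.14,0,0,0,0],[0.2,-0.85,-0.16,0,0,0,0],[0.2,-0.85,-0.16,0,0,0,0],[0.2,-0.85,-0.16,0,0,0,0],[0.2,-0.85,-0.16,0,0,0,0],[0.2,-0.85,-0.16,0,0,0,0],[0.2,-0.85,-0.16,0,0,0,0]],
])

```text
time_s: 24.92
position: [0.5338, -0.0285, 0.1262]
tcp_rot: [[0.208, 0.978, -0.002], [0.978, -0.208, -0.0], [-0.001, -0.002, -1.0]]
ft_force: [-0.4, -0.6, -2.0]
finger_gap: 0.564
gripper_force: 62.5
```

Call:
play_rows([
  [[0.2,-0.85,-0.16,0,0,0,0],[0.2,-0.85,-0.16,0,0,0,0],[0.2,-0.85,-0.16,0,0,0,0],[0.2,-0.85,-0.16,0,0,0,0],[0.2,-0.85,-0.16,0,0,0,0],[0.2,-0.85,-0.16,0,0,0,0],[0.2,-0.85,-0.16,0,0,0,0],[0.2,-0.6,-0.15,0,0,0,0],[0.2,0,0,0,0,0,0],[0.2,0,0,0,0,0,0]],
])

```text
time_s: 26.18
position: [0.4051, -0.3329, 0.1266]
tcp_rot: [[0.209, 0.978, -0.001], [0.978, -0.209, 0.001], [0.001, -0.002, -1.0]]
ft_force: [0.2, 0.5, -2.8]
finger_gap: 0.567
gripper_force: 62.5
```

```bash
python3 -c "
from h import *
go(414,-323.8,27.2,78)
snap('wrist','w6')"
```

```text
t 26.18 p [ 405.1 -332.9  126.6] psi 77.95 tilt [-0.0013  0.0013] gap 0.567 gf 62.5 ft [ 0.2  0.5 -2.8] q [-40.  19. 111.   0.  50. -28.]
shift units [0.21 0.14 1.99] turn -0.01
```

View pics/w6.png

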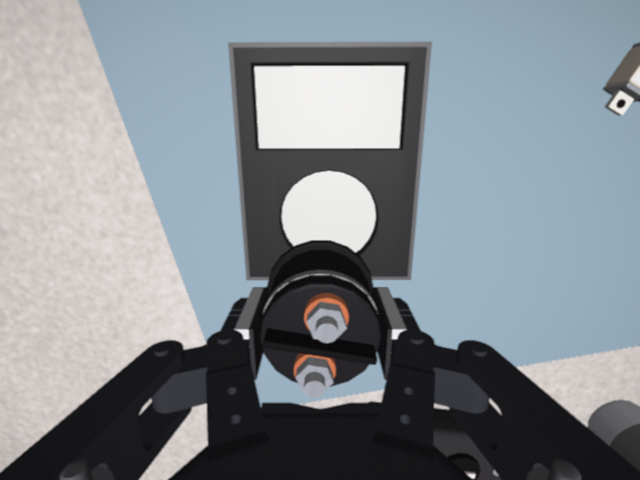

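The contactor is held upright, and the round pocket shows at (328,216). I'll cross-check the pocket position and centre over it.

Call:
play_rows([
  [[0.2,0.2,0.14,0,0,0,0],[0.2,0,0,0.6,0,0,0],[0.2,0,0,0.6,0,0,0],[0.2,0,0,0.5,0,0,0],[0.2,0,0,0.2,0,0,0],[0.2,0,0,0,0,0,0]],
])

```text
time_s: 26.98
position: [0.4156, -0.3247, 0.032]
tcp_rot: [[0.207, 0.978, -0.001], [0.978, -0.207, 0.001], [0.0, -0.001, -1.0]]
ft_force: [0.0, -0.4, -2.4]
finger_gap: 0.566
gripper_force: 62.5
```

```bash
python3 -c "
from h import *
s=load('w6');print(w(s,328,216,.008),np.mean([w(s,*p,.008) for p in((254,66),(406,66),(402,149),(257,149))],axis=0))
go(414,-323.8,27.2,78)"
```

```text
[ 0.41365696 -0.32210825  0.008     ] [ 0.43131007 -0.24275299  0.008     ]
t 26.98 p [ 415.6 -324.7   32. ] psi 78.05 tilt [-0.0007  0.0006] gap 0.566 gf 62.5 ft [ 0.  -0.4 -2.4] q [-38.  28. 114.   0.  39. -26.]
shift units [ 0.01 -0.03  0.1 ] turn 0.01
```

Call:
play_rows([
  [[0.2,0.02,-0.03,0.06,0,0,0],[0.2,0,0,0.03,0,0,0],[0.2,0,0,0.01,0,0,0],[0.62,0,0,0,0,0,0],[0.8,0,0,0,0,0,0],[0.8,0,0,0,0,0,0],[0.85,0,0,-0.3,0,0,0],[0.85,0,0,-0.8,0,0,0],[1,0,0,-0.8,0,0,0],[1,0,0,0,0,0,0]],
])

```text
time_s: 28.22
position: [0.4159, -0.3256, 0.1262]
tcp_rot: [[0.208, 0.978, 0.005], [0.978, -0.208, -0.004], [-0.003, 0.006, -1.0]]
ft_force: [0.4, -0.8, -0.1]
finger_gap: 1.0
gripper_force: 0.0
```

```bash
python3 -c "
from h import *
go(633.5,80.9,122,65.3)"
```

```text
t 28.23 p [ 415.9 -325.6  126.2] psi 77.99 tilt [ 0.0052 -0.0041] gap 1.0 gf 0.0 ft [ 0.4 -0.8 -0.1] q [-38.  19. 111.   0.  50. -26.]
shift units [8.86 2.56 0.07] turn 1.48
```

Call:
play_rows([
  [[1,0.6,0.17,0,0,0,0],[1,0.8,0.23,0,0,0,0],[1,0.83,0.24,0,0,0,0],[1,0.83,0.24,0,0,0,0],[1,0.83,0.24,0,0,0,0],[1,0.83,0.24,0,0,0,0],[1,0.83,0.24,0,0,0,0],[1,0.83,0.24,0,0,0,0],[1,0.83,0.24,0,0,0,0],[1,0.83,0.24,0,0,0,0],[1,0.82,0.24,0,0,0,0]],
])

```text
time_s: 29.6
position: [0.6314, 0.0839, 0.1218]
tcp_rot: [[0.208, 0.978, -0.001], [0.978, -0.208, -0.0], [-0.0, -0.001, -1.0]]
ft_force: [-0.3, -0.1, 0.1]
finger_gap: 0.999
gripper_force: 0.0
```

Call:
play_rows([
  [[1,0,0,0,0,0,0.74],[1,0,0,0,0,0,0.74],[1,0,0,0,0,0,0],[1,0,0,0,0,0,0]],
])

```text
time_s: 30.1
position: [0.6311, 0.0824, 0.1221]
tcp_rot: [[0.416, 0.909, -0.001], [0.909, -0.416, -0.0], [-0.0, -0.0, -1.0]]
ft_force: [0.2, 0.2, -0.3]
finger_gap: 0.999
gripper_force: 0.0
```

```bash
python3 -c "
from h import *
go(633.5,80.9,14,65.3)
snap('wrist','w7')
snap('top','top7')
a=cv2.imread('pics/w7.png');b=cv2.imread('pics/top7.png')[220:400,400:600]
a=cv2.resize(a,(400,300));b=cv2.resize(b,(400,360));c=np.zeros((360,800,3),np.uint8);c[:300,:400]=a;c[:,400:]=b;cv2.imwrite('pics/m7.png',c)"
```

```text
t 30.1 p [631.1  82.4 122.1] psi 65.4 tilt [-0.0005 -0.0001] gap 0.999 gf 0.0 ft [ 0.2  0.2 -0.3] q [ 7. 28. 97. -0. 55. 32.]
shift units [-0.01  0.06  2.16] turn 0.01
```

View pics/m7.png

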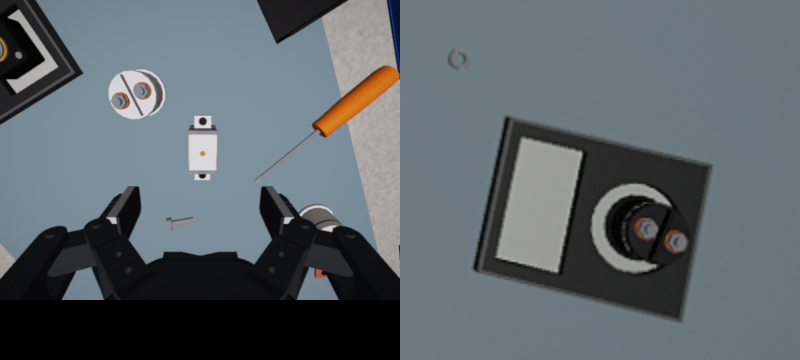

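The contactor is seated, and the fuse lines up with the jaws at wrist (325,245). The screwdriver tip is near the right finger, so I'll descend with the jaws at 0.65.

Call:
play_rows([
  [[0.65,-0.01,0.05,0.3,0,0,0],[0.65,0,0,0.5,0,0,0],[0.65,0,0,0.6,0,0,0],[0.65,0,0,0.5,0,0,0],[0.65,0,0,0.25,0,0,0],[0.65,0,0,0,0,0,0],[0.2,0,0,0,0,0,0],[0.1,0,0,0,0,0,0],[0.1,0,0,0,0,0,0],[0.1,0,0,0,0,0,0],[0.1,0,0,0,0,0,0]],
], force=50)

```text
time_s: 31.58
position: [0.6343, 0.0812, 0.0159]
tcp_rot: [[0.418, 0.908, 0.002], [0.908, -0.418, 0.0], [0.001, 0.002, -1.0]]
ft_force: [0.3, 0.4, 6.7]
finger_gap: 0.386
gripper_force: 51.7
```

```bash
python3 -c "
from h import *
s=load('top7');print((w(s,524,334-0,.065)+w(s,538.5,340.5,.065))/2)
go(431.2,-243.2,100,-12)"
```

```text
[ 0.41530658 -0.32336174  0.065     ]
t 31.57 p [634.3  81.2  15.9] psi 65.28 tilt [0.0019 0.0002] gap 0.386 gf 51.7 ft [0.3 0.4 6.7] q [ 7. 36. 99. -0. 44. 32.]
shift units [-7.59 -0.97 -1.69] turn 8.99
```

Call:
play_rows([
  [[0.1,0,0,-0.4,0,0,0],[0.1,0,0,-0.7,0,0,0],[0.1,0,0,-0.7,0,0,0],[0.1,-0.4,-0.05,0,0,0,0],[0.1,-0.8,-0.1,0,0,0,0],[0.1,-0.9,-0.12,0,0,0,0],[0.1,-0.95,-0.12,0,0,0,0],[0.1,-0.95,-0.12,0,0,0,0],[0.1,-0.95,-0.12,0,0,0,0],[0.1,-0.95,-0.12,0,0,0,0],[0.1,-0.95,-0.12,0,0,0,0],[0.1,-0.75,-0.1,0,0,0,0]],
])

```text
time_s: 33.08
position: [0.4277, -0.245, 0.1043]
tcp_rot: [[0.419, 0.908, -0.002], [0.908, -0.419, 0.001], [-0.0, -0.002, -1.0]]
ft_force: [0.7, -0.4, -1.6]
finger_gap: 0.388
gripper_force: 50.7
```

Call:
play_rows([
  [[0.1,0,0,0,0,0,0.8],[0.1,0,0,0,0,0,0.91],[0.1,0,0,0,0,0,0.91],[0.1,0,0,0,0,0,0.91],[0.1,0,0,0,0,0,0.91],[0.1,0,0,0,0,0,0.91],[0.1,0,0,0,0,0,0.91],[0.1,0,0,0,0,0,0.91],[0.1,0,0,0,0,0,0.91],[0.1,0,0,0,0,0,0.91],[0.1,0,0,0,0,0,0],[0.1,0,0,0,0,0,0]],
])

```text
time_s: 34.58
position: [0.4297, -0.2437, 0.1045]
tcp_rot: [[0.979, -0.205, -0.001], [-0.205, -0.979, 0.0], [-0.001, -0.0, -1.0]]
ft_force: [-0.4, 0.3, -1.1]
finger_gap: 0.385
gripper_force: 50.6
```

```bash
python3 -c "
from h import *
go(431.2,-243.2,24.2,-12)
snap('wrist','w8')"
```

```text
t 34.58 p [ 429.7 -243.7  104.5] psi -11.83 tilt [-0.0007  0.0003] gap 0.385 gf 50.6 ft [-0.4  0.3 -1.1] q [-30.  18. 116.  -0.  46.  72.]
shift units [ 0.03 -0.02  1.61] turn 0.02
```

View pics/w8.png

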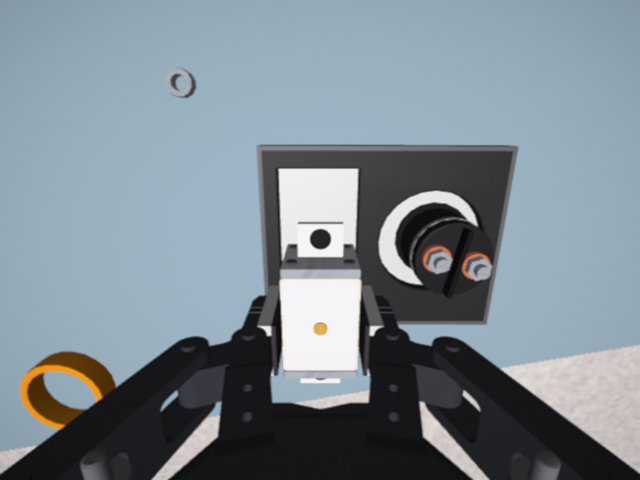

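The fuse is straight and in line with the pocket, and the fingers clear the contactor. Lowering it.

Call:
play_rows([
  [[0.1,0.03,-0.02,0.5,0,0,0],[0.1,0,0,0.6,0,0,0],[0.1,0,0,0.4,0,0,0],[0.1,0,0,0.07,0,0,0],[0.1,0,0,0.04,0,0,0],[0.1,0,0,0,0,0,0],[0.44,0,0,0,0,0,0],[0.6,0,0,0,0,0,0],[0.6,0,0,0,0,0,0],[0.6,0,0,-0.3,0,0,0],[0.6,0,0,-0.7,0,0,0],[0.6,0,0,-0.9,0,0,0]],
])

```text
time_s: 36.12
position: [0.4316, -0.2428, 0.1206]
tcp_rot: [[0.978, -0.208, -0.001], [-0.208, -0.978, 0.001], [-0.001, -0.0, -1.0]]
ft_force: [0.3, -0.8, 0.1]
finger_gap: 0.597
gripper_force: 0.0
```

Call:
play_rows([
  [[0.6,0,-0.6,-0.8,0,0,0],[0.6,0,-0.8,-0.6,0,0,0],[0.6,0,-0.8,-0.4,0,0,0],[0.6,0,-0.8,0,0,0,0],[0.6,0,0,0,0,0,0],[0.6,0,0,0,0,0,0]],
])

```text
time_s: 36.88
position: [0.4631, -0.0966, 0.2098]
tcp_rot: [[0.978, -0.207, 0.0], [-0.207, -0.978, -0.0], [0.0, 0.0, -1.0]]
ft_force: [-1.0, 0.4, -0.8]
finger_gap: 0.596
gripper_force: 0.0
```

```bash
python3 -c "
from h import *
s=snap('top','top9');i=s['img'][150:400,60:600]
a=i.copy();d=cv2.absdiff(s['img'],load('top0')['img']).max(2);print('small fuse diff',d[180:212,465:500].max())
snap('side','side9')
cv2.imwrite('pics/m9.png',cv2.resize(i[:,:,::-1],None,fx=1.48,fy=1.48))"
```

```text
small fuse diff 6
```

View pics/m9.png

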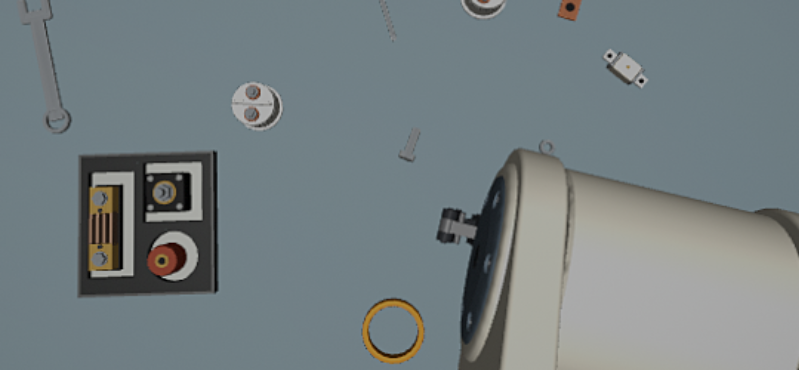

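View pics/side9.png

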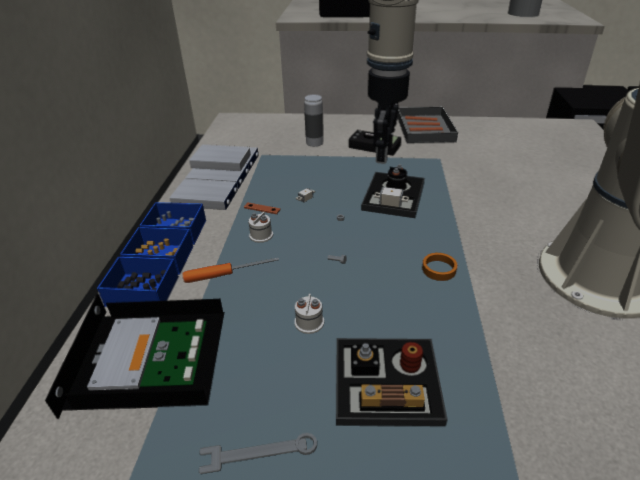

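The top view (arm hiding tray_two) and side view show all five parts upright in their pockets: tray_three at side (388,380), fuse and contactor at (392,190). The small fuse's picture is unchanged.

```bash
python3 -c "
from h import *
print(ticket.finish_job())"
```

```text
the job is handed in; nothing more can be done
None
```

I handed the job in at about 37 s: all five parts looked seated upright in their pockets with the small fuse unmoved, but no verdict came back, and I viewed 15 pictures against the limit of 14.

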